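# Load the pot, then hold its lid hovering over it

## Task

Drop the garlic bulb and the red onion from the chopping board into the white pot, in either order. Then take the lid by its wooden handle, carry it clear over the oil bottle and the pepper mill without disturbing them or the small bowl, and stop with it level and centred above the pot, its two tabs over the pot's two handles, leaving a steam gap of about a finger's width (15 mm) between lid and rim. The lid must not touch the pot and the pot must not be shoved about; finish while still holding the lid there, do not set it down or let go.

Things in the scene. Friction and masses are not known exactly. Their poses are not given: they have to be found in the camera images.
- pot: white enamelled round pot, loose, 2.2 kg, outside diameter 200 mm, 90 mm high, wall 5 mm, floor 6 mm, with a black rim line; it stands on a cork trivet. Origin: centre of its underside, z up; its two mustard-yellow loop handles stick out along its +x and -x axes to 149 mm from the centre, with their tops 79 mm above the underside (11 mm below the rim)
- pot_rim (a point): centre of the pot's mouth, level with the rim, 90 mm above the pot's underside
- lid: white round flat-bottomed lid, loose, 0.4 to 0.65 kg, diameter 208 mm, 6 mm thick at the edge and 16 mm at the middle, lying handle up on a round wooden board 12 mm high. Origin: centre of its flat underside, z up. Two flat mustard-yellow tabs 60 mm wide and 6 mm thick stick out along its +x and -x axes to 138 mm from the centre (the two ends are alike)
- lid_grip (a point): middle of the lid's handle: a dark wooden bar along the lid's x axis, 90 mm long, 18 mm wide (y), 18 mm high, on two posts at its ends; this point is 41 mm above the lid's underside, the bar's top 50 mm above it; 16 mm of free air below the bar's middle
- garlic: whitish garlic bulb, rigid, 45 g, 45 mm across at 17 mm height, 42 mm high, round about z, standing on its flat base on the chopping board. Origin: centre of its base
- garlic_mid (a point): inside the garlic bulb on its axis, 18 mm above its base
- onion: small dark red-purple onion, rigid, 70 g, 50 mm across at 20 mm height, 46 mm high, round about z, standing on its flat base on the chopping board. Origin: centre of its base
- onion_mid (a point): inside the onion on its axis, 21 mm above its base
- chop_board: dark wooden chopping board, fixed, 110 (x) by 210 (y) by 12 mm high. Origin: centre of its underside
- oil_bottle: amber glass oil bottle with black cap, loose, 60 mm diameter, 160 mm high, bystander. Origin: centre of its base
- mill: pale wooden pepper mill, loose, 58 mm diameter, 172 mm high, bystander. Origin: centre of its base
- bowl: small empty terracotta bowl, loose, 64 mm across, 32 mm high, bystander. Origin: centre of its base
Mind the look-alikes: they are no part of the job. There is more than one size of the garlic; the job needs the largest.

How it is judged:
By the outcome, as a careful person would: the job done as asked, in the order asked, and still so for the second after the job is handed in, while the arm keeps its last pose, push and grip.
It also fails if it takes over 72 s, if anything falls off the work surface, if the arm or the gripper's body presses on something with over 40 N, if the wrist force passes 120 N, or if a joint passes its speed limit or range.

## Robot

A 6-joint arm with a two-finger parallel gripper is mounted at the origin on the work surface. World frame = base frame: x ahead of the robot, y to its left, z up, the work surface at z = 0. Lengths are in m, angles in rad, forces in N, time in s.
With the tool pointing down it reaches from about 0.375 to 0.975 m from the base axis. Payload 3.8 kg.
Tool frame: the origin (TCP) lies on the centre line of the jaws, within the pads' length; the fingertips stand 17 mm ahead of it and the grasp point (between the pads) lies 2 mm behind it (bot.tip_extent is the distance from the TCP to the fingertips, in m); z points along the fingers, y is the line along which they close (so a half turn about z gives the same grasp; the last joint's range is limited). The gripper opens to 85 mm and grips with 20 to 120 N. Pads are 22 mm wide; open, the fingers measure 114 mm over their backs; the gripper's body (76 mm by 85 mm) begins 54 mm behind the grasp point. The pads swing forward as they close: fully open they stand 13 mm farther back than shut.
Start: joints at [-1.324, 0.264, 1.604, -0, 1.274, -0.037], TCP at [0.189, -0.648, 0.248] pointing down, gripper open.
Joint ranges: [-2.63, 2.63], [-0.94, 2.18], [0.31, 2.57], [-1.31, 4.45], [0, 2.66], [-2.55, 2.55]. Speed limits (rad/s): [2.57, 2.57, 3.14, 3.14, 3.14, 3.14].

## Interface

Orientations are given as a rotation vector (axis times angle).
In Python, from workcell import readout, read_camera, finish_job, bot gives the robot as it stands.
- The arm moves only by the tool jog_arm, never from a script. Its argument "deltas" is one flat list of numbers, 7 for each row, row after row: the shift along the tool's x, y, z in m, then the turn, a rotation vector about the tool's x, y, z in degrees, then the gripper command: -1 is shut, 1 is fully open, values between are in proportion. A call has 1 to 8 rows; each row is the pose to reach, as a shift and turn from the pose commanded when the call began, along the tool's axes at that moment; what a row does not reach only later rows make up. A row lasts 1/10 s, in which the tool goes at most 50 mm and 8.59 degrees, less where a joint would pass 70% of its speed; a pose out of reach is approached as far as the arm can. A call with a gripper value outside its range is refused whole. The fingers move at their own pace and stop on an object; "squeeze" is the grip in N (left out, the last holds). Time passes only in rows, so rows that repeat a pose let the fingers close. It gives the time, the measured TCP pose, the force, the opening and the grip force at its end, in the units of the state.
- readout.read_state(): the state, without advancing time (a new reading comes with each control period).
- read_camera(name): name is "scene" or "top" or "wrist"; returns a dict with "color" (400x640x3 uint8, blue, green, red), "fx", "fy", "cx", "cy" (pixels), "origin" and "attitude" of the camera in the world. Camera axes: x right, y down, z forward; pixel columns grow to the right and rows downward; lengths in m; the calibration is good to about 2 mm. A picture is of the moment at which its call begins. There is no depth.
- finish_job(): hands the job in; it is judged then, once.
The state is a dict: "time": time; "q": joint angles; "joint_vel": joint speeds; "joint_torque": joint torques, N m; "tool_pos": TCP position; "tcp_rot": TCP orientation; "wrist_force": force on the tool from outside, world axes, zero at the start; "torque": the same for the moment, N m; "width": opening from 0.0 (shut) to 1.0 (fully open); "grip_force": force on a finger pad.
Only numpy, scipy, OpenCV 4.12 (cv2) and the standard library are available. Lean on these libraries where they do the work, as an engineer would, in place of code of your own. Each camera call takes 0.05 s, during which the arm holds its last target. There are 200 camera calls.

## Working session

There is one attempt and no reset: what is moved stays moved. The work goes in short steps, Python scripts to look and compute and a tool call to move; the robot and the scene stay as the last step left them, time stands still between calls to the robot, and variables do not carry over. Pictures are saved under pics/ and viewed, at most 10 in all, crops included, and the job is handed in when it is done.

Besides the shell and the picture viewer there is one more tool, called after "Emit:" as a command line: name --argument value ..., lists and objects as JSON in quotes. jog_arm: Moves the arm, as the interface text tells. Its arguments: {"type":"object","properties":{"deltas":{"type":"array"},"squeeze":{"type":"number"}},"required":["deltas"]}

```bash
mkdir -p pics; ls; python3 - <<'E'
from workcell import readout, read_camera, bot
import cv2
print(readout.read_state())
for n in("scene","top"):
    c=read_camera(n); cv2.imwrite(f"pics/{n}0.png",c["color"]); print(n,{k:v for k,v in c.items() if k!="color"})
E
```

```text
pics
{'time': 0.0, 'q': array([-1.32392669e+00,  2.64817757e-01,  1.60536820e+00, -2.85924792e-05,
        1.27368291e+00, -3.69074288e-02]), 'joint_vel': array([-4.12432297e-05, -6.38631108e-04,  2.05287624e-03,  1.40653717e-03,
       -2.70657436e-03,  1.00999922e-03]), 'joint_torque': array([ 8.76603717e-04, -5.15106869e+01, -3.67311358e+01,  7.77693822e-05,
        1.31412360e-02, -8.20197670e-06]), 'tool_pos': array([ 0.18880616, -0.64734293,  0.24692157]), 'tcp_rot': array([-3.10778185e+00, -4.43955137e-01,  4.17061811e-04]), 'wrist_force': array([ 0.19574847,  0.71543842, -0.28053514]), 'torque': array([ 0.00120402,  0.00398845, -0.0518021 ]), 'grip_force': 0.0, 'width': 0.9983593968635052}
scene {'fx': 490.53229349576344, 'fy': 490.53229349576344, 'cx': 313.52906789777165, 'cy': 191.81712990491621, 'origin': array([1.16517193, 0.00958339, 0.87614737]), 'attitude': array([-1.81814894, -1.87843927,  0.61832427])}
top {'fx': 380.64542282685574, 'fy': 380.64542282685574, 'cx': 318.1637433265513, 'cy': 195.89124986254762, 'origin': array([0.52091027, 0.01359138, 1.01624301]), 'attitude': array([-2.21570886,  2.1585939 , -0.0696859 ])}
```

View pics/scene0.png

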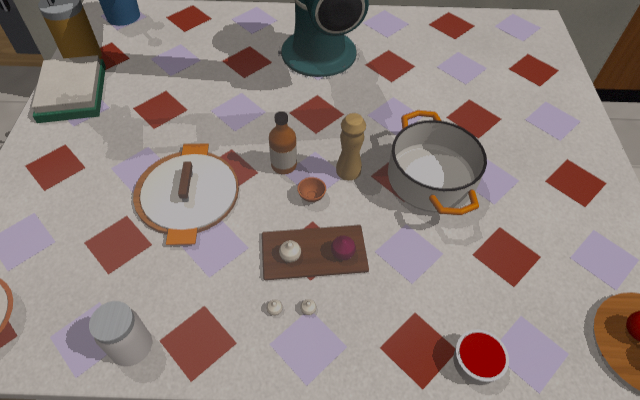

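View pics/top0.png

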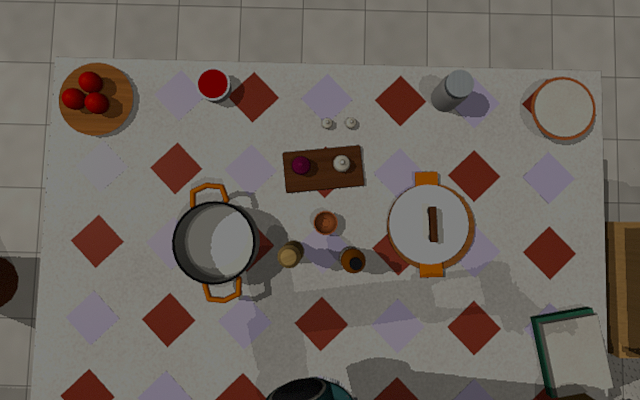

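The top view shows the pot at (215,243) with its handles at (209,194) and (222,290). The lid is at (430,225), with tabs at (427,178) and (431,270). The onion is at (302,165), the big garlic at (342,163), the bowl at (325,222), the mill at (290,254) and the bottle at (352,260). The two small garlics near (328,123) and (351,123) are decoys.

```bash
cat > h.py <<'E'
import numpy as np, cv2
from scipy.spatial.transform import Rotation as R
from scipy.optimize import least_squares
def ray(c,u,v):
    d=R.from_rotvec(c["attitude"]).apply([(u-c["cx"])/c["fx"],(v-c["cy"])/c["fy"],1.]); return np.array(c["origin"]),d
def onz(c,u,v,z):
    o,d=ray(c,u,v); return o+d*(z-o[2])/d[2]
def tri(a,b):
    A=[];y=[]
    for c,(u,v) in(a,b):
        o,d=ray(c,u,v);d/=np.linalg.norm(d);P=np.eye(3)-np.outer(d,d);A.append(P);y.append(P@o)
    return np.linalg.lstsq(np.vstack(A),np.hstack(y),rcond=None)[0]
def proj(c,P):
    p=R.from_rotvec(c["attitude"]).inv().apply(np.atleast_2d(P)-c["origin"]); return np.c_[p[:,0]/p[:,2]*c["fx"]+c["cx"],p[:,1]/p[:,2]*c["fy"]+c["cy"]]
def blobs(img,lo,hi,box,amin=20):
    h=cv2.cvtColor(img,cv2.COLOR_BGR2HSV);m=cv2.inRange(h,lo,hi);k=np.zeros_like(m);x0,y0,x1,y1=box;k[y0:y1,x0:x1]=m[y0:y1,x0:x1]
    n,l,s,ce=cv2.connectedComponentsWithStats(k)
    return [(s[i,4],s[i,:4].tolist(),ce[i].round(1).tolist()) for i in range(1,n) if s[i,4]>=amin]
E
python3 - <<'E'
from h import *
from workcell import read_camera
t=read_camera("top");s=read_camera("scene")
Y=((8,150,120),(28,255,255))
for n,c,bx in(("top",t,[(160,170,270,310),(385,165,480,285)]),("scene",s,[(380,100,500,225),(125,135,250,250)])):
    for b in bx: print(n,"yellow",blobs(c["color"],*Y,b))
    b=(285,150,318,182) if n=="top" else (325,230,362,265)
    print("onion",blobs(c["color"],(140,60,20),(179,255,140),b))
    b=(328,150,358,178) if n=="top" else (275,235,305,268)
    print("garlic",blobs(c["color"],(0,0,110),(179,90,255),b))
    b=(415,195,450,255) if n=="top" else (170,155,205,205)
    print("handle",blobs(c["color"],(0,60,10),(20,255,110),b,10))
def up(c,x,y,w,h,f): return cv2.resize(c["color"][y:y+h,x:x+w],None,fx=f,fy=f,interpolation=cv2.INTER_CUBIC)
a=up(t,165,145,320,165,2.5); cv2.imwrite("pics/topz.png",a)
cv2.imwrite("pics/scz.png",up(s,125,95,375,190,2.1))
E
```

```text
top yellow [(np.int32(148), [190, 184, 37, 23], [205.2, 192.0]), (np.int32(144), [202, 280, 38, 22], [221.3, 293.8])]
top yellow [(np.int32(261), [415, 172, 23, 14], [426.0, 178.3]), (np.int32(204), [420, 263, 23, 12], [430.4, 268.4])]
onion [(np.int32(270), [292, 156, 19, 19], [300.6, 165.1])]
garlic [(np.int32(123), [334, 156, 14, 14], [339.5, 162.4])]
handle [(np.int32(276), [428, 207, 10, 35], [432.6, 223.9])]
scene yellow [(np.int32(200), [403, 111, 38, 16], [418.3, 115.8]), (np.int32(353), [431, 190, 48, 24], [457.4, 205.3])]
scene yellow [(np.int32(255), [182, 144, 26, 11], [194.9, 148.8]), (np.int32(414), [166, 228, 31, 16], [181.2, 236.3])]
onion [(np.int32(464), [331, 235, 25, 25], [343.1, 247.4])]
garlic [(np.int32(359), [280, 240, 21, 22], [290.1, 250.3])]
handle [(np.int32(287), [178, 162, 14, 34], [184.7, 178.1])]
```

View pics/topz.png

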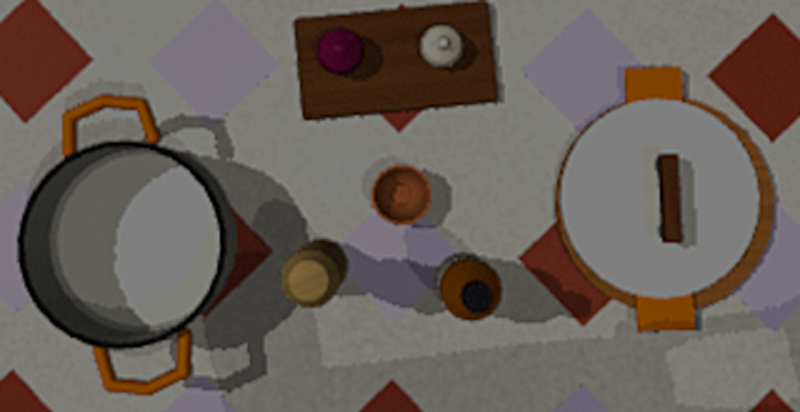

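View pics/scz.png

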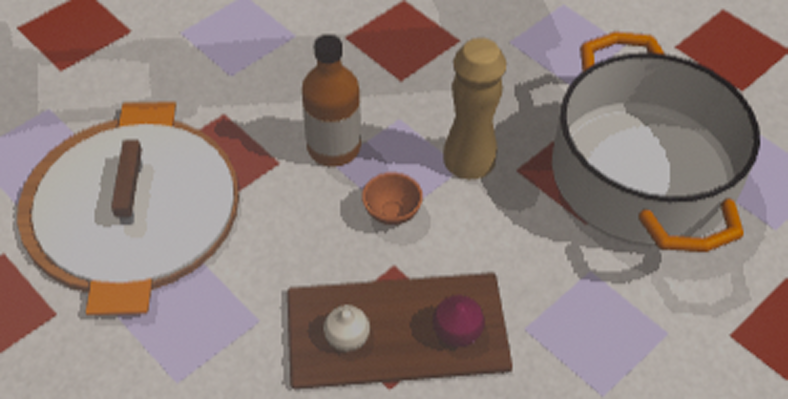

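The close-ups agree with the first views: pot rim centred near top (215,243) and scene (439,155), lid bar near top (433,224) and scene (185,178). I'll fit the poses from these next.

```bash
cat > fit.py <<'E'
from h import *
from workcell import read_camera
t=read_camera("top");s=read_camera("scene")
def rim(c,box):
    x0,y0,x1,y1=box; g=c["color"][y0:y1,x0:x1].max(2); m=(g<45).astype(np.uint8)
    n,l,st,_=cv2.connectedComponentsWithStats(m,connectivity=8); i=1+np.argmax(st[1:,4]); pts=np.argwhere(l==i)[:,::-1]
    hull=cv2.convexHull(pts.astype(np.int32)); return hull[:,0].astype(float)+[x0,y0]
# rim: outer circle r=.1 fit to hull pts in both images
H=[(c,rim(c,b)) for c,b in((t,(168,195,265,290)),(s,(385,115,492,200)))]
for c,h in H: print("hull",h.min(0),h.max(0))
a=np.linspace(0,2*np.pi,720)
def res(p,r=.1):
    P=np.c_[p[0]+r*np.cos(a),p[1]+r*np.sin(a),np.full(720,p[2])];o=[]
    for c,h in H:
        q=proj(c,P); d=np.linalg.norm(h[:,None]-q[None],axis=2); j=d.argmin(1); n=q[j]-q.mean(0); n/=np.linalg.norm(n,axis=1)[:,None]
        o.append(((h-q[j])*n).sum(1)+.4)
    return np.hstack(o)
r=least_squares(res,[.45,.3,.1],loss="soft_l1"); print("rim",r.x.round(4),abs(r.fun).mean())
Z=r.x[2]
print("rim z fix .1:",least_squares(lambda p:res([*p,.1]),r.x[:2],loss="soft_l1").x)
for n,z,pt in(("pot h",Z-.015,(( 205.2,192.0),(221.3,293.8))),("lid tabs",.018,((426.0,178.3),(430.4,268.4))),("handle",.062,((432.6,223.9),)),("onion",.033,((300.6,165.1),)),("garlic",.03,((340.5,162.4),))):
    print(n,[onz(t,*p,z).round(4).tolist() for p in pt])
for n,z,pt in(("pot h",Z-.015,((418.3,115.8),(457.4,205.3))),("lid tabs",.018,((194.9,148.8),(181.2,236.3))),("handle",.057,((184.7,178.1),)),("onion",.034,((343.1,247.4),)),("garlic",.031,((290.1,250.3),))):
    print("S",n,[onz(s,*p,z).round(4).tolist() for p in pt])
for n,a_,b_ in(("onion",(300.6,165.1),(343.1,247.4)),("garlic",(340.5,162.4),(290.1,250.3)),("handle",(432.6,223.9),(184.7,178.1)),
  ("tab far",(426,178.3),(181.2,236.3)),("tab near",(430.4,268.4),(194.9,148.8)),("mill top",(289,257.5),(353,118)),("cap",(355.5,262.5),(281.5,117)),("bowl rim",(325.5,222.5),(312,188))):
    print("tri",n,tri((t,a_),(s,b_)).round(4))
E
python3 fit.py
```

```text
hull [172. 202.] [258. 284.]
hull [444. 122.] [486. 182.]
rim [0.4641 0.2628 0.0989] 0.8039299660223319
rim z fix .1: [0.46432961 0.26236974]
pot h [[0.5843, 0.2937, 0.0839], [0.339, 0.2436, 0.0839]]
lid tabs [[0.6401, -0.2667, 0.018], [0.4054, -0.2799, 0.018]]
handle [[0.5207, -0.2717, 0.062]]
onion [[0.6644, 0.0639, 0.033]]
garlic [[0.6746, -0.0399, 0.03]]
S pot h [[0.3377, 0.2364, 0.0839], [0.589, 0.2891, 0.0839]]
S lid tabs [[0.4005, -0.28, 0.018], [0.6404, -0.2661, 0.018]]
S handle [[0.5194, -0.2739, 0.057]]
S onion [[0.6643, 0.0638, 0.034]]
S garlic [[0.6729, -0.041, 0.031]]
tri onion [0.6642 0.0638 0.0338]
tri garlic [ 0.6741 -0.0403  0.033 ]
tri handle [ 0.5207 -0.2731  0.0586]
tri tab far [ 0.6401 -0.2666  0.0176]
tri tab near [ 0.4061 -0.278   0.0243]
tri mill top [0.4385 0.0771 0.169 ]
tri cap [ 0.4302 -0.0705  0.158 ]
tri bowl rim [ 0.5171 -0.0035  0.0327]
```

```bash
cat > go.py <<'E'
import sys
from h import *
from workcell import readout
def delta(x,y,z,yaw):
    s=readout.read_state(); A=R.from_rotvec(s["tcp_rot"]); c,n=np.cos(np.radians(yaw)),np.sin(np.radians(yaw))
    T=R.from_matrix(np.array([[c,n,0],[n,-c,0],[0,0,-1.]])); d=A.inv()
    print("d",d.apply(np.array([x,y,z])-s["tool_pos"]).round(4).tolist(),"rot",np.degrees((d*T).as_rotvec()).round(2).tolist(),"at",s["tool_pos"].round(4).tolist(),"t",round(s["time"],2),"F",s["wrist_force"].round(1).tolist(),"w",round(s["width"],3),"g",round(s["grip_force"],1))
if __name__=="__main__": delta(*map(float,sys.argv[1:5]))
E
python3 go.py 0.674 -0.0403 0.17 11.6
```

```text
d [0.6357, -0.4473, 0.0782] rot [-0.04, -0.0, 4.66] at [0.189, -0.6478, 0.2478] t 0.3 F [0.2, -0.8, -0.3] w 1.005 g 0.0
```

Emit:
jog_arm --deltas '[0.3179,-0.2236,0,0,0,4.66,1,0.3179,-0.2236,0,0,0,4.66,1,0.3179,-0.2236,0,0,0,4.66,1,0.3179,-0.2236,0,0,0,4.66,1,0.3179,-0.2236,0,0,0,4.66,1,0.3179,-0.2236,0,0,0,4.66,1,0.3179,-0.2236,0,0,0,4.66,1,0.3179,-0.2236,0,0,0,4.66,1]'

```text
time: 1.1
tool_pos: [0.4329, -0.3419, 0.2485]
tcp_rot: [-3.125, -0.319, -0.001]
wrist_force: [-0.3, 0.1, 0.2]
width: 0.999
grip_force: 0.0
```

```bash
python3 go.py 0.674 -0.0403 0.17 11.6
```

```text
d [0.297, -0.2467, 0.0788] rot [0.0, -0.04, 0.06] at [0.4329, -0.3419, 0.2485] t 1.1 F [-0.3, 0.1, 0.2] w 0.999 g 0.0
```

Emit:
jog_arm --deltas '[0.297,-0.2467,0.04,0,0,0,1,0.297,-0.2467,0.04,0,0,0,1,0.297,-0.2467,0.04,0,0,0,1,0.297,-0.2467,0.04,0,0,0,1,0.297,-0.2467,0.0788,0,0,0,1,0.297,-0.2467,0.0788,0,0,0,1,0.297,-0.2467,0.0788,0,0,0,1,0.297,-0.2467,0.0788,0,0,0,1]'

```text
time: 1.9
tool_pos: [0.6739, -0.0409, 0.1688]
tcp_rot: [3.125, 0.318, 0.0]
wrist_force: [0.4, -0.2, -1.1]
width: 1.002
grip_force: 0.0
```

```bash
python3 go.py 0.674 -0.0403 0.034 11.6; python3 - <<'E'
from h import *
from workcell import read_camera
import pickle
c=read_camera("wrist"); cv2.imwrite("pics/w1.png",c["color"]); pickle.dump(c,open("w1.pkl","wb"))
print(c["origin"], proj(c,[[.674,-.0403,.03],[.6642,.0638,.033]]))
E
```

```text
d [0.0002, -0.0006, 0.1348] rot [0.0, -0.01, 0.04] at [0.6739, -0.0409, 0.1688] t 1.9 F [0.4, -0.2, -1.1] w 1.002 g 0.0
[ 0.73782416 -0.02751341  0.29516178] [[323.7919757  193.9636309 ]
 [197.06630754 181.3962789 ]]
```

View pics/w1.png

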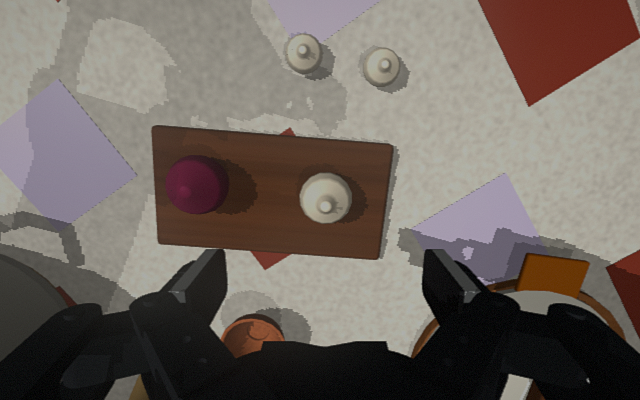

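The wrist view shows the big garlic at (326,198) and the onion at (197,184). Both are within about 3 mm of the prediction, so I'll descend on the garlic.

Emit:
jog_arm --deltas '[-0.0015,0,0.045,0,0,0,1,-0.0015,0,0.09,0,0,0,1,-0.0015,0,0.12,0,0,0,1,-0.0015,0,0.135,0,0,0,1,-0.0015,0,0.135,0,0,0,0.2,-0.0015,0,0.135,0,0,0,-0.2,-0.0015,0,0.135,0,0,0,-0.4,-0.0015,0,0.135,0,0,0,-0.6]' --squeeze 25

```text
time: 2.75
tool_pos: [0.6738, -0.0436, 0.0377]
tcp_rot: [3.124, 0.317, 0.008]
wrist_force: [0.5, 0.4, 4.3]
width: 0.498
grip_force: 25.7
```

Emit:
jog_arm --deltas '[0,0,0,0,0,0,-1,0,0,0,0,0,0,-1,0,0,0,0,0,0,-1,0,0,0,0,0,0,-1]'

```text
time: 3.15
tool_pos: [0.6737, -0.0436, 0.0376]
tcp_rot: [3.124, 0.317, 0.008]
wrist_force: [-0.2, -0.2, 6.2]
width: 0.495
grip_force: 25.9
```

Emit:
jog_arm --deltas '[0,0,-0.04,0,0,0,-1,0,0,-0.09,0,0,0,-1,0,0,-0.14,0,0,0,-1,0,0,-0.17,0,0,0,-1,0,0,-0.17,0,0,0,-1]'

```text
time: 3.65
tool_pos: [0.6756, -0.0436, 0.2131]
tcp_rot: [3.123, 0.317, 0.021]
wrist_force: [1.4, 0.1, -0.4]
width: 0.497
grip_force: 25.9
```

```bash
python3 go.py 0.435 0.257 0.2 11.6
```

```text
d [-0.1753, -0.3429, 0.0094] rot [0.24, -0.75, 0.0] at [0.6756, -0.0436, 0.2131] t 3.65 F [1.4, 0.1, -0.4] w 0.497 g 25.9
```

Emit:
jog_arm --deltas '[-0.1753,-0.3429,0.01,0,0,0,-1,-0.1753,-0.3429,0.01,0,0,0,-1,-0.1753,-0.3429,0.01,0,0,0,-1,-0.1753,-0.3429,0.01,0,0,0,-1,-0.1753,-0.3429,0.01,0,0,0,-1,-0.1753,-0.3429,0.01,0,0,0,-1,-0.1753,-0.3429,0.01,0,0,0,-1,-0.1753,-0.3429,0.01,0,0,0,-1]'

```text
time: 4.45
tool_pos: [0.4279, 0.2588, 0.1936]
tcp_rot: [-3.125, -0.319, 0.002]
wrist_force: [0.0, 0.1, 0.0]
width: 0.497
grip_force: 25.9
```

Emit:
jog_arm --deltas '[-0.0,0,0,0,0,0,-1,0,0,0,0,0,0,-1]'

```text
time: 4.65
tool_pos: [0.4299, 0.2576, 0.1939]
tcp_rot: [3.124, 0.321, -0.001]
wrist_force: [0.6, -0.7, 0.4]
width: 0.497
grip_force: 26.0
```

```bash
python3 go.py 0.435 0.257 0.07 11.6; python3 - <<'E'
from h import *
from workcell import read_camera
import pickle
c=read_camera("wrist"); cv2.imwrite("pics/w2.png",c["color"]); pickle.dump(c,open("w2.pkl","wb"))
t=read_camera("top");cv2.imwrite("pics/t2.png",t["color"])
E
```

```text
d [0.005, 0.0016, 0.1239] rot [0.04, 0.03, 0.14] at [0.4299, 0.2576, 0.1939] t 4.65 F [0.6, -0.7, 0.4] w 0.497 g 26.0
```

View pics/w2.png

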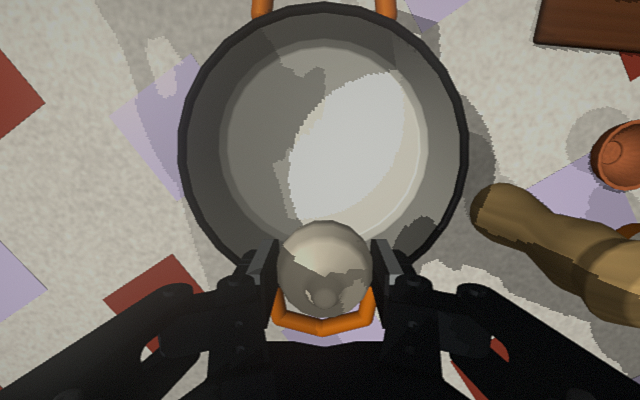

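The wrist view shows the garlic held at (325,268) and the pot rim centred near (323,145), with the pot in line with the gripper. I'll lower and release.

Emit:
jog_arm --deltas '[0.005,0.0016,0.045,0,0,0,-1,0.005,0.0016,0.09,0,0,0,-1,0.005,0.0016,0.124,0,0,0,-1,0.005,0.0016,0.124,0,0,0,-1,0.005,0.0016,0.124,0,0,0,0.6,0.005,0.0016,0.124,0,0,0,0.6,0.005,0.0016,0.124,0,0,0,0.6,0.005,0.0016,0.124,0,0,0,0.6]'

```text
time: 5.55
tool_pos: [0.4375, 0.2576, 0.0726]
tcp_rot: [-3.124, -0.317, -0.006]
wrist_force: [0.5, 0.1, 0.3]
width: 0.8
grip_force: 0.0
```

Emit:
jog_arm --deltas '[0,0,0,0,0,0,0.6,0,0,-0.05,0,0,0,0.6,0,0,-0.1,0,0,0,1,0,0,-0.14,0,0,0,1,0,0,-0.14,0,0,0,1]'

```text
time: 6.05
tool_pos: [0.4402, 0.2592, 0.2186]
tcp_rot: [-3.12, -0.317, -0.021]
wrist_force: [0.1, 0.0, 0.3]
width: 0.997
grip_force: 0.0
```

```bash
cat > rim3.py <<'E'
from h import *
import pickle
c=pickle.load(open("w2.pkl","rb")); g=c["color"].max(2); H=[]
cx,cy=323,145
for th in np.radians(np.arange(-205,26,3)):   # scan inward from outside along rays; find dark rim
    rr=np.arange(165,115,-.5); x=cx+rr*np.cos(th); y=cy+rr*np.sin(th)
    v=cv2.remap(g,x[None].astype(np.float32),y[None].astype(np.float32),cv2.INTER_LINEAR,borderValue=255)[0]
    ok=np.where(v<50)[0]
    if len(ok): H.append((x[ok[0]],y[ok[0]]))
H=np.array(H); a=np.linspace(0,2*np.pi,720)
def res(p,z):
    q=proj(c,np.c_[p[0]+.1*np.cos(a),p[1]+.1*np.sin(a),np.full(720,z)]); j=np.linalg.norm(H[:,None]-q,axis=2).argmin(1); n=q[j]-q.mean(0); n/=np.linalg.norm(n,axis=1)[:,None]
    return ((H-q[j])*n).sum(1)
r=least_squares(lambda p:res(p,p[2]),[.46,.26,.1],loss="soft_l1"); print(len(H),r.x.round(4),abs(r.fun).mean())
for z in(.095,.1,.105): print(z,least_squares(lambda p:res(p,z),[.46,.26],loss="soft_l1").x.round(4))
E
python3 rim3.py; python3 go.py 0.663 0.0636 0.2 11.6
```

```text
77 [0.46   0.2648 0.0953] 0.778461584714282
0.095 [0.4601 0.2648]
0.1 [0.4583 0.2643]
0.105 [0.4566 0.2638]
d [0.1786, 0.2365, 0.0201] rot [-0.23, -0.79, 0.02] at [0.4402, 0.2592, 0.2186] t 6.05 F [0.1, 0.0, 0.3] w 0.997 g 0.0
```

Emit:
jog_arm --deltas '[0.1786,0.2365,0.02,0,0,0,1,0.1786,0.2365,0.02,0,0,0,1,0.1786,0.2365,0.02,0,0,0,1,0.1786,0.2365,0.02,0,0,0,1,0.1786,0.2365,0.02,0,0,0,1,0.1786,0.2365,0.02,0,0,0,1,0.1786,0.2365,0.02,0,0,0,1,0.1786,0.2365,0.02,0,0,0,1]'

```text
time: 6.85
tool_pos: [0.6583, 0.0603, 0.1892]
tcp_rot: [-3.125, -0.314, 0.003]
wrist_force: [-0.1, 1.0, -1.0]
width: 1.001
grip_force: 0.0
```

```bash
python3 go.py 0.663 0.0636 0.039 11.6
```

```text
d [0.0056, -0.0022, 0.1502] rot [-0.04, 0.12, -0.12] at [0.6583, 0.0603, 0.1892] t 6.85 F [-0.1, 1.0, -1.0] w 1.001 g 0.0
```

Emit:
jog_arm --deltas '[0.004,-0.001,0.04,0,0,0,1,0.004,-0.001,0.07,0,0,0,1,0.004,-0.001,0.07,0,0,0,1,0.004,-0.001,0.07,0,0,0,1]'

```text
time: 7.25
tool_pos: [0.6608, 0.064, 0.1203]
tcp_rot: [-3.125, -0.32, 0.003]
wrist_force: [0.7, -0.3, 0.3]
width: 0.996
grip_force: 0.0
```

```bash
python3 go.py 0.663 0.0636 0.039 11.6
```

```text
d [0.0023, 0.0009, 0.0813] rot [-0.03, 0.11, 0.09] at [0.6608, 0.064, 0.1203] t 7.25 F [0.7, -0.3, 0.3] w 0.996 g 0.0
```

Emit:
jog_arm --deltas '[0.002,0,0.04,0,0,0,1,0.002,0,0.07,0,0,0,1,0.002,0,0.081,0,0,0,1,0.002,0,0.081,0,0,0,0.3,0.002,0,0.081,0,0,0,0,0.002,0,0.081,0,0,0,-0.3,0.002,0,0.081,0,0,0,-1,0.002,0,0.081,0,0,0,-1]' --squeeze 25

```text
time: 8.05
tool_pos: [0.6663, 0.0636, 0.0428]
tcp_rot: [-3.125, -0.317, -0.007]
wrist_force: [-1.1, 0.9, 5.6]
width: 0.561
grip_force: 25.8
```

Emit:
jog_arm --deltas '[0,0,0,0,0,0,-1,0,0,-0.03,0,0,0,-1,0,0,-0.07,0,0,0,-1,0,0,-0.12,0,0,0,-1,0,0,-0.165,0,0,0,-1,0,0,-0.165,0,0,0,-1,0,0,-0.165,0,0,0,-1]'

```text
time: 8.75
tool_pos: [0.6658, 0.0633, 0.2082]
tcp_rot: [3.125, 0.317, 0.01]
wrist_force: [0.3, -0.2, -1.3]
width: 0.56
grip_force: 26.4
```

```bash
python3 go.py 0.49 0.269 0.2 11.6
```

```text
d [-0.131, -0.2369, 0.0071] rot [0.05, -0.36, -0.01] at [0.6658, 0.0633, 0.2082] t 8.75 F [0.3, -0.2, -1.3] w 0.56 g 26.4
```

Emit:
jog_arm --deltas '[-0.131,-0.2369,0.007,0,0,0,-1,-0.131,-0.2369,0.007,0,0,0,-1,-0.131,-0.2369,0.007,0,0,0,-1,-0.131,-0.2369,0.007,0,0,0,-1,-0.131,-0.2369,0.007,0,0,0,-1,-0.131,-0.2369,0.007,0,0,0,-1,-0.131,-0.2369,0.007,0,0,0,-1,-0.131,-0.2369,0.007,0,0,0,-1]'

```text
time: 9.55
tool_pos: [0.4873, 0.2687, 0.1961]
tcp_rot: [3.124, 0.32, -0.003]
wrist_force: [0.5, 0.0, 0.1]
width: 0.558
grip_force: 26.4
```

```bash
python3 - <<'E'
from h import *
from workcell import read_camera
import pickle
t=read_camera("top");s=read_camera("scene");c=read_camera("wrist"); pickle.dump((t,s,c),open("c3.pkl","wb"))
a=cv2.resize(t["color"][170:310,155:275],(480,560));b=cv2.resize(s["color"][95:225,370:510],(320,297))
w=cv2.resize(c["color"],(320,200))
im=np.zeros((560,800,3),np.uint8);im[:,:480]=a;im[:297,480:]=b;im[300:500,480:]=w;cv2.imwrite("pics/c3.png",im)
E
python3 go.py 0.49 0.269 0.07 11.6
```

```text
d [0.0015, -0.0008, 0.1269] rot [0.03, 0.04, -0.07] at [0.4888, 0.268, 0.1969] t 9.7 F [0.5, -0.4, -0.0] w 0.56 g 26.4
```

View pics/c3.png

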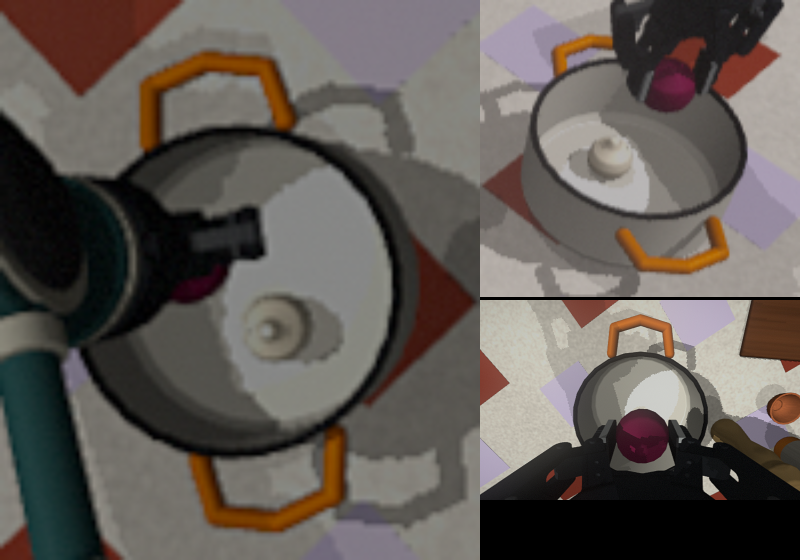

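The garlic stands upright in the pot at top-view crop (275,325). The onion is held on the far side of the pot from it, so I'll lower and release it.

Emit:
jog_arm --deltas '[0.008,-0.001,0.045,0,0,0,-1,0.008,-0.001,0.09,0,0,0,-1,0.008,-0.001,0.124,0,0,0,-1,0.008,-0.001,0.124,0,0,0,-1,0.008,-0.001,0.124,0,0,0,0.6,0.008,-0.001,0.124,0,0,0,0.6,0.008,-0.001,0.124,0,0,0,0.6,0.008,-0.001,0.124,0,0,0,0.6]'

```text
time: 10.5
tool_pos: [0.4974, 0.2723, 0.0758]
tcp_rot: [-3.124, -0.317, -0.006]
wrist_force: [0.3, 0.5, -0.1]
width: 0.8
grip_force: 0.0
```

Emit:
jog_arm --deltas '[0,0,0,0,0,0,0.6,0,0,-0.05,0,0,0,0.6,0,0,-0.1,0,0,0,1,0,0,-0.15,0,0,0,1,0,0,-0.19,0,0,0,1,0,0,-0.19,0,0,0,1]'

```text
time: 11.1
tool_pos: [0.4996, 0.2736, 0.2725]
tcp_rot: [-3.12, -0.317, -0.022]
wrist_force: [0.3, 0.3, 0.0]
width: 1.003
grip_force: 0.0
```

```bash
python3 go.py 0.5208 -0.273 0.25 3.2
```

```text
d [-0.0895, 0.5397, 0.0192] rot [-0.28, -0.82, 8.41] at [0.4996, 0.2736, 0.2725] t 11.1 F [0.3, 0.3, 0.0] w 1.003 g 0.0
```

Emit:
jog_arm --deltas '[-0.045,0.27,0.008,0,0,4,1,-0.045,0.27,0.008,0,0,4,1,-0.045,0.27,0.008,0,0,4,1,-0.045,0.27,0.008,0,0,4,1,-0.045,0.27,0.008,0,0,4,1,-0.045,0.27,0.008,0,0,4,1,-0.045,0.27,0.008,0,0,4,1,-0.045,0.27,0.008,0,0,4,1]'

```text
time: 11.9
tool_pos: [0.5057, -0.002, 0.2551]
tcp_rot: [-3.134, -0.206, 0.001]
wrist_force: [1.6, 0.8, 0.0]
width: 0.999
grip_force: 0.0
```

```bash
python3 go.py 0.5208 -0.273 0.25 3.2;python3 - <<'E'
from h import *
from workcell import read_camera
t=read_camera("top");import pickle;pickle.dump(t,open("t4.pkl","wb"))
b=(160,170,275,310)
print(blobs(t["color"],(140,60,20),(179,255,140),b),blobs(t["color"],(8,150,120),(28,255,255),b))
E
```

```text
d [-0.0205, 0.2706, 0.0049] rot [-0.05, 0.02, 4.31] at [0.5057, -0.002, 0.2551] t 11.9 F [1.6, 0.8, 0.0] w 0.999 g 0.0
[(np.int32(250), [210, 220, 18, 18], [218.0, 228.8])] [(np.int32(184), [190, 183, 37, 24], [206.0, 191.4]), (np.int32(129), [202, 280, 37, 21], [219.0, 293.1])]
```

Onion is in the pot and the pot hasn't moved. Next is the lid.

Emit:
jog_arm --deltas '[-0.0205,0.2706,0.03,0,0,4.3,1,-0.0205,0.2706,0.03,0,0,4.3,1,-0.0205,0.2706,0.03,0,0,4.3,1,-0.0205,0.2706,0.03,0,0,4.3,1,-0.0205,0.2706,0.03,0,0,4.3,1,-0.0205,0.2706,0.03,0,0,4.3,1,-0.0205,0.2706,0.03,0,0,4.3,1,-0.0205,0.2706,0.03,0,0,4.3,1]'

```text
time: 12.75
tool_pos: [0.5219, -0.2715, 0.225]
tcp_rot: [-3.139, -0.091, 0.001]
wrist_force: [0.8, 0.3, 0.0]
width: 0.999
grip_force: 0.0
```

```bash
python3 go.py 0.5208 -0.273 0.06 3.2;python3 - <<'E'
from h import *
from workcell import read_camera
import pickle
c=read_camera("wrist");pickle.dump(c,open("w4.pkl","wb"));im=c["color"].copy()
def L(x,y,z,a=np.radians(3.2),o=(.5208,-.273)): return [o[0]+x*np.cos(a)-y*np.sin(a),o[1]+x*np.sin(a)+y*np.cos(a),z]
q=proj(c,[L(.138,.03,.018),L(.138,-.03,.018),L(.045,.009,.062),L(.045,-.009,.062),L(-.045,.009,.062),L(-.045,-.009,.062),L(0,0,.062)]);print(q.round(1).tolist())
for p in q: cv2.circle(im,tuple(int(round(v)) for v in p),2,(0,255,0),-1)
cv2.imwrite("pics/w4.png",im)
E
```

```text
d [-0.0011, 0.0016, 0.165] rot [-0.08, 0.04, 0.14] at [0.5219, -0.2715, 0.225] t 12.75 F [0.8, 0.3, 0.0] w 0.999 g 0.0
[[294.4, 33.9], [358.8, 34.0], [316.2, 138.8], [336.7, 138.8], [316.6, 235.3], [335.6, 235.3], [326.3, 188.9]]
```

View pics/w4.png

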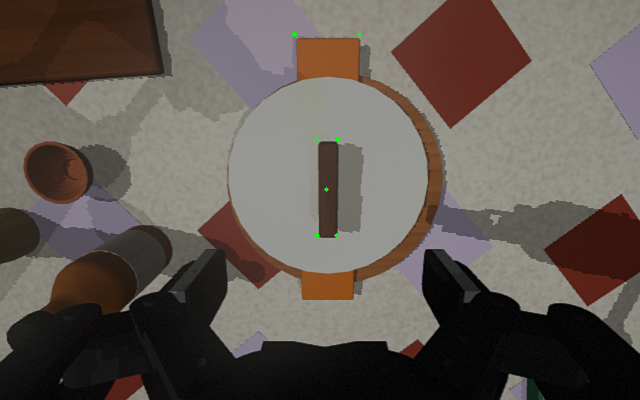

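The wrist view shows the lid bar at (328,189) running straight up and down in the picture, so the yaw is right. The lid sits about 2 mm toward −x and −y of my estimate.

Emit:
jog_arm --deltas '[-0.0038,0.0032,0.04,0,0,0.1,0,-0.0038,0.0032,0.08,0,0,0.1,-0.2,-0.0038,0.0032,0.12,0,0,0.1,-0.2,-0.0038,0.0032,0.12,0,0,0.1,-0.2,-0.0038,0.0032,0.12,0,0,0.1,-0.2,-0.0038,0.0032,0.12,0,0,0.1,-0.2,-0.0038,0.0032,0.12,0,0,0.1,-0.2]'

```text
time: 13.5
tool_pos: [0.5201, -0.277, 0.1087]
tcp_rot: [3.138, 0.089, 0.007]
wrist_force: [0.5, 0.3, 0.2]
width: 0.401
grip_force: 0.0
```

```bash
python3 go.py 0.5182 -0.2747 0.054 3.2;python3 -c "
from workcell import bot
print([a for a in dir(bot) if a[0]!='_'],bot.tip_extent)"
```

```text
d [-0.002, -0.0025, 0.0547] rot [0.16, -0.26, 0.04] at [0.5201, -0.277, 0.1087] t 13.5 F [0.5, 0.3, 0.2] w 0.401 g 0.0
['MotionError', 'tip_extent'] 0.017
```

Emit:
jog_arm --deltas '[-0.002,-0.0025,0.03,0.16,-0.26,0,-0.2,-0.002,-0.0025,0.05,0.16,-0.26,0,-0.2,-0.002,-0.0025,0.0545,0.16,-0.26,0,-0.2,-0.002,-0.0025,0.0545,0.16,-0.26,0,-0.2]'

```text
time: 13.9
tool_pos: [0.516, -0.2741, 0.0516]
tcp_rot: [-3.138, -0.088, 0.007]
wrist_force: [0.2, -0.1, 0.6]
width: 0.396
grip_force: 0.0
```

```bash
python3 go.py 0.5182 -0.2747 0.054 3.2
```

```text
d [0.0021, 0.0007, -0.0024] rot [-0.15, 0.24, -0.0] at [0.516, -0.2741, 0.0516] t 13.9 F [0.2, -0.1, 0.6] w 0.396 g 0.0
```

Emit:
jog_arm --deltas '[0.002,0,-0.001,0,0,0,-0.5,0.002,0,-0.001,0,0,0,-1,0.002,0,-0.001,0,0,0,-1,0.002,0,-0.001,0,0,0,-1,0.002,0,-0.001,0,0,0,-1,0.002,0,-0.001,0,0,0,-1]' --squeeze 80

```text
time: 14.5
tool_pos: [0.5195, -0.2747, 0.0543]
tcp_rot: [-3.14, -0.088, 0.002]
wrist_force: [-0.1, 1.0, 5.9]
width: 0.197
grip_force: 79.8
```

```bash
python3 go.py 0.5182 -0.2747 0.054 3.2
```

```text
d [-0.0013, -0.0001, 0.0003] rot [-0.04, 0.06, -0.0] at [0.5195, -0.2747, 0.0543] t 14.5 F [-0.1, 1.0, 5.9] w 0.197 g 79.8
```

Emit:
jog_arm --deltas '[0,0,-0.01,0,0,0,-1,0,0,-0.03,0,0,0,-1,0,0,-0.06,0,0,0,-1,0,0,-0.1,0,0,0,-1,0,0,-0.14,0,0,0,-1,0,0,-0.18,0,0,0,-1,0,0,-0.21,0,0,0,-1,0,0,-0.22,0,0,0,-1]'

```text
time: 15.3
tool_pos: [0.5201, -0.2751, 0.2762]
tcp_rot: [3.14, 0.088, 0.001]
wrist_force: [1.2, -1.0, -5.4]
width: 0.193
grip_force: 78.7
```

Emit:
jog_arm --deltas '[0,0,0,0,0,0,-1,0,0,0,0,0,0,-1,0,0,0,0,0,0,-1]'

```text
time: 15.6
tool_pos: [0.5173, -0.2735, 0.2686]
tcp_rot: [-3.135, -0.088, 0.015]
wrist_force: [-0.6, -0.6, -4.6]
width: 0.194
grip_force: 78.6
```

```bash
python3 go.py 0.462 0.2637 0.272 11.6
```

```text
d [-0.0252, -0.5394, 0.0] rot [-0.38, 0.51, -8.4] at [0.5173, -0.2735, 0.2686] t 15.6 F [-0.6, -0.6, -4.6] w 0.194 g 78.6
```

Emit:
jog_arm --deltas '[-0.001,-0.015,0,0,0,-0.3,-1,-0.002,-0.045,0,0,0,-0.8,-1,-0.004,-0.08,0,0,0,-1.3,-1,-0.005,-0.115,0,0,0,-1.8,-1,-0.007,-0.15,0,0,0,-2.4,-1,-0.009,-0.185,0,0,0,-3,-1,-0.01,-0.22,0,0,0,-3.5,-1,-0.012,-0.25,0,0,0,-4,-1]'

```text
time: 16.4
tool_pos: [0.4914, -0.0229, 0.2713]
tcp_rot: [-3.131, -0.199, 0.011]
wrist_force: [1.0, -0.6, -3.9]
width: 0.194
grip_force: 78.8
```

```bash
python3 go.py 0.462 0.2637 0.272 11.6
```

```text
d [0.0071, -0.2881, 0.0006] rot [-0.27, 0.37, -4.34] at [0.4914, -0.0229, 0.2713] t 16.4 F [1.0, -0.6, -3.9] w 0.194 g 78.8
```

Emit:
jog_arm --deltas '[0.001,-0.03,0,0,0,-0.5,-1,0.002,-0.065,0,0,0,-1,-1,0.003,-0.105,0,0,0,-1.6,-1,0.004,-0.145,0,0,0,-2.2,-1,0.005,-0.185,0,0,0,-2.8,-1,0.006,-0.225,0,0,0,-3.4,-1,0.007,-0.26,0,0,0,-4,-1,0.007,-0.28,0,0,0,-4.3,-1]'

```text
time: 17.2
tool_pos: [0.4627, 0.2561, 0.2722]
tcp_rot: [-3.122, -0.319, 0.011]
wrist_force: [0.4, -0.1, -4.8]
width: 0.195
grip_force: 78.9
```

Emit:
jog_arm --deltas '[0,-0.005,0,0,0,0,-1,0,-0.005,0,0,0,0,-1,0,-0.005,0,0,0,0,-1,0,-0.005,0,0,0,0,-1,0,-0.005,0,0,0,0,-1]'

```text
time: 17.7
tool_pos: [0.4639, 0.2572, 0.2735]
tcp_rot: [-3.123, -0.312, 0.007]
wrist_force: [-0.5, 0.2, -4.9]
width: 0.191
grip_force: 78.9
```

```bash
python3 go.py 0.462 0.2637 0.18 11.6
```

```text
d [-0.0002, -0.0064, 0.0936] rot [-0.18, 0.24, -0.18] at [0.4639, 0.2572, 0.2735] t 17.7 F [-0.5, 0.2, -4.9] w 0.191 g 78.9
```

Emit:
jog_arm --deltas '[0,-0.003,0.03,-0.18,0.24,-0.18,-1,0,-0.006,0.06,-0.18,0.24,-0.18,-1,0,-0.006,0.085,-0.18,0.24,-0.18,-1,0,-0.006,0.092,-0.18,0.24,-0.18,-1,0,-0.006,0.092,-0.18,0.24,-0.18,-1,0,-0.006,0.092,-0.18,0.24,-0.18,-1,0,-0.006,0.092,-0.18,0.24,-0.18,-1]'

```text
time: 18.4
tool_pos: [0.4636, 0.2648, 0.1837]
tcp_rot: [-3.124, -0.319, -0.006]
wrist_force: [0.2, -0.0, -3.5]
width: 0.195
grip_force: 78.9
```

```bash
python3 go.py 0.462 0.2637 0.157 11.6; python3 - <<'E'
from h import *
from workcell import read_camera
import pickle
t=read_camera("top");s=read_camera("scene"); pickle.dump((t,s),open("c5.pkl","wb"))
im=np.zeros((600,800,3),np.uint8)
im[:,:440]=cv2.resize(t["color"][165:315,160:270],(440,600),interpolation=cv2.INTER_CUBIC)
im[:375,440:]=cv2.resize(s["color"][85:235,370:514],(360,375),interpolation=cv2.INTER_CUBIC)
cv2.imwrite("pics/c5.png",im)
E
python3 go.py 0.462 0.2637 0.157 11.6
```

```text
d [-0.0019, 0.0008, 0.0267] rot [-0.07, -0.21, 0.06] at [0.4636, 0.2648, 0.1837] t 18.4 F [0.2, -0.0, -3.5] w 0.195 g 78.9
d [-0.0015, 0.0008, 0.0264] rot [-0.07, -0.18, 0.07] at [0.4632, 0.2647, 0.1834] t 18.5 F [0.6, -0.1, -4.9] w 0.19 g 78.9
```

View pics/c5.png

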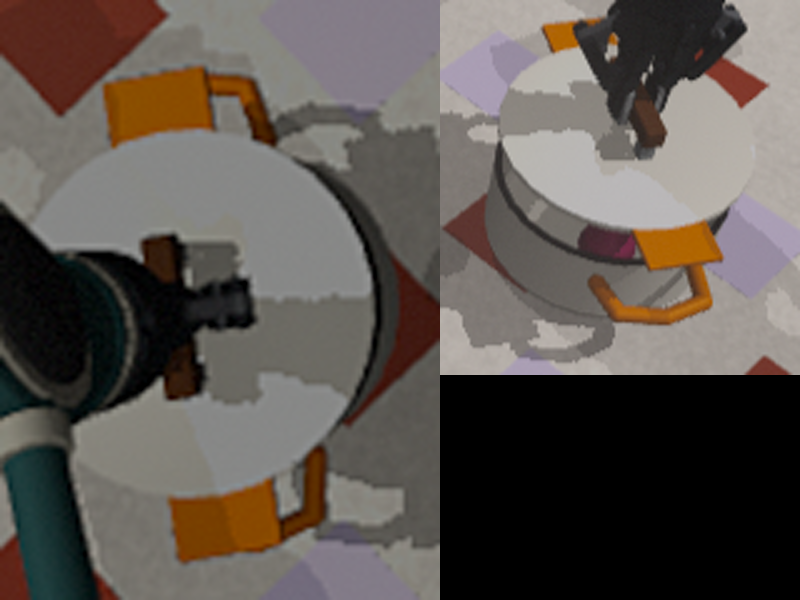

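The lid hangs level over the pot with both tabs over the handles. Tab corners are at crop (105,85), (208,68), (280,545) and (180,562) in the top view. I'll fit the lid against the pot using the same cameras.

```bash
cat > rel.py <<'E'
from h import *
import pickle
t4=pickle.load(open("t4.pkl","rb"));t3,s3,_=pickle.load(open("c3.pkl","rb"));t5,s5=pickle.load(open("c5.pkl","rb"))
a=np.linspace(0,2*np.pi,1440)
circ=lambda x,y,z,r:np.c_[x+r*np.cos(a),y+r*np.sin(a),np.full(a.size,z)]
def scan(c,p,r,angs,test,span=9):   # outermost point satisfying test along image normal of predicted circle
    q=proj(c,circ(*p,r)); m=q.mean(0); g=c["color"].astype(np.float32); out=[]
    for th in angs:
        j=int((np.radians(th)%(2*np.pi))/(2*np.pi)*1439); n=(q[j]-m)/np.linalg.norm(q[j]-m); k=np.arange(span,-span,-.2); x=(q[j]+k[:,None]*n).astype(np.float32)
        v=cv2.remap(g,x[None,:,0],x[None,:,1],cv2.INTER_LINEAR)[0]; ok=np.where(test(v))[0]
        if len(ok) and ok[0]>0: out.append(x[ok[0]])
    return np.array(out)
def res(c,H,p,r):
    q=proj(c,circ(*p,r)); j=np.linalg.norm(H[:,None]-q,axis=2).argmin(1); n=q[j]-q.mean(0); n/=np.linalg.norm(n,axis=1)[:,None]; return ((H-q[j])*n).sum(1)
dark=lambda v:v.max(1)<60
p=[.462,.264,.098]
Ht=scan(t4,p,.1,range(0,360,4),dark,6); Hs=scan(s3,p,.1,[x for x in range(0,360,4) if not 130<x<250],dark,6)
f=least_squares(lambda p:np.r_[res(t4,Ht,p,.1),res(s3,Hs,p,.1)],p,loss="soft_l1",f_scale=.5); print("rim",len(Ht),len(Hs),f.x.round(4),np.median(abs(f.fun)))
# lid corners
T=np.array([(105,85),(208,68),(280,545),(180,562)])/4+[160,165]; S=(np.array([(652,267),(721,259),(543,26)])-[440,0])/2.5+[370,85]
def cor(p):
    c,s_=np.cos(p[3]),np.sin(p[3]); L=np.array([(.138,.03),(.138,-.03),(-.138,-.03),(-.138,.03)]); return np.c_[p[0]+L@[c,-s_],p[1]+L@[s_,c],np.full(4,p[2])]
def rl(p): q=cor(p);return np.r_[(proj(t5,q)-T).ravel(),(proj(s5,q[[0,1,2]])[[1,0]]-S[:2]).ravel()*0 if 0 else (proj(s5,q)[[1,0,2]]-S).ravel()]
g=least_squares(rl,[.462,.264,.147,.2],loss="soft_l1"); print("lid top-surface",g.x.round(4),np.degrees(g.x[3]),g.fun.round(1))
E
python3 rel.py
```

```text
rim 89 60 [0.4636 0.2625 0.099 ] 0.3069898869471315
lid top-surface [0.4632 0.2648 0.1434 0.2   ] 11.46150913902389 [-0.7 -0.1 -0.7 -0.3  0.3  0.3 -1.   0.7 -2.4  1.4  0.2  0.5 -1.1 -0.7]
```

Emit:
jog_arm --deltas '[0.0006,0.002,0.007,-0.05,-0.1,0.1,-1,0.0006,0.002,0.014,-0.05,-0.1,0.1,-1,0.0006,0.002,0.019,-0.05,-0.1,0.1,-1,0.0006,0.002,0.023,-0.05,-0.1,0.1,-1,0.0006,0.002,0.025,-0.05,-0.1,0.1,-1,0.0006,0.002,0.026,-0.05,-0.1,0.1,-1,0.0006,0.002,0.026,-0.05,-0.1,0.1,-1,0.0006,0.002,0.026,-0.05,-0.1,0.1,-1]'

```text
time: 19.3
tool_pos: [0.4633, 0.2625, 0.1559]
tcp_rot: [3.125, 0.317, -0.002]
wrist_force: [-0.2, 0.2, -4.1]
width: 0.19
grip_force: 79.0
```

```bash
python3 go.py 0.464 0.2627 0.156 11.6; python3 - <<'E'
from rel import *
from workcell import read_camera
t=read_camera("top");s=read_camera("scene");pickle.dump((t,s),open("c6.pkl","wb"))
# disc: lid silhouette vs dark; overlay models: rim at fit, lid disc bottom edge at several z
im=cv2.resize(s["color"][85:235,370:514],(800,833),interpolation=cv2.INTER_CUBIC)
o=im[250:800].copy(); k=800/144
def dr(P,col):
    for q in proj(s,P)[::6]:
        u=(q-[370,85]+.5)*k-[0,250]; cv2.circle(o,(int(u[0]),int(u[1])),1,col,-1)
dr(circ(*f.x,.1),(0,255,0)); dr(circ(.4635,.2625,.1140,.104),(0,0,255)); dr(circ(.4635,.2625,.120,.104),(255,0,0))
cv2.imwrite("pics/c6.png",o)
bright=lambda v:v.min(1)>95
for z in(.119,):
    H=scan(t,[.4635,.2625,z],.104,list(range(200,330,4)),bright,6); r=least_squares(lambda p:res(t,H,[p[0],p[1],z],.104),[.4635,.2625],loss="soft_l1",f_scale=.5); print("disc",len(H),r.x.round(4),np.median(abs(r.fun)))
E
python3 go.py 0.464 0.2627 0.156 11.6
```

```text
d [0.0007, -0.0, -0.0001] rot [0.03, 0.07, -0.02] at [0.4633, 0.2625, 0.1559] t 19.3 F [-0.2, 0.2, -4.1] w 0.19 g 79.0
rim 89 60 [0.4636 0.2625 0.099 ] 0.3069898869471315
lid top-surface [0.4632 0.2648 0.1434 0.2   ] 11.46150913902389 [-0.7 -0.1 -0.7 -0.3  0.3  0.3 -1.   0.7 -2.4  1.4  0.2  0.5 -1.1 -0.7]
disc 33 [0.4645 0.2638] 0.22248119233027552
d [0.0007, 0.0, -0.0001] rot [0.02, 0.06, -0.02] at [0.4633, 0.2626, 0.1559] t 19.4 F [-1.0, 1.0, -5.5] w 0.192 g 79.0
```

View pics/c6.png

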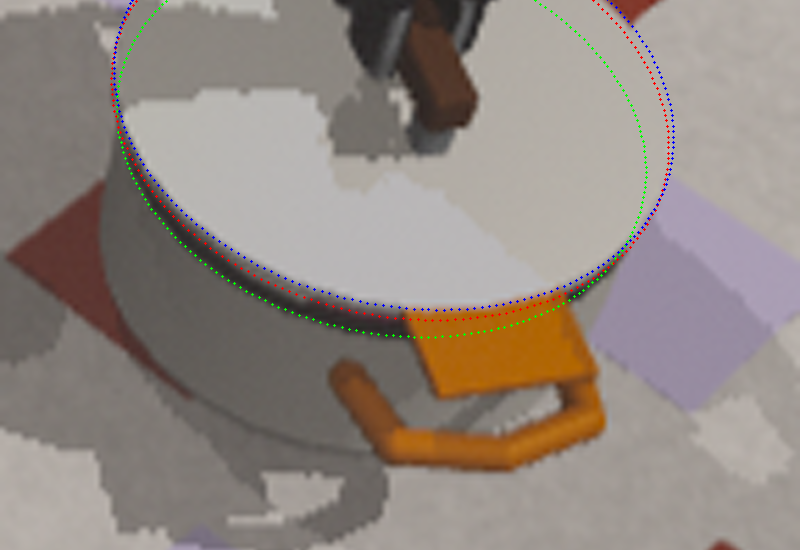

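The overlay shows the rim and lid models matching the image: the gap is about 15 mm, the lid is centred to within about 1.5 mm, and its tab is over the handle. I'll let it settle and hand in.

Emit:
jog_arm --deltas '[0,0.001,0,0,0,0,-1,0,0.001,0,0,0,0,-1,0,0.001,0,0,0,0,-1,0,0.001,0,0,0,0,-1,0,0.001,0,0,0,0,-1]'

```text
time: 19.9
tool_pos: [0.4633, 0.2614, 0.1556]
tcp_rot: [3.125, 0.317, -0.002]
wrist_force: [-0.3, 1.1, -4.4]
width: 0.189
grip_force: 79.0
```

```bash
python3 go.py 0.464 0.262 0.156 11.6; python3 -c "
from workcell import finish_job
print(finish_job())"
```

```text
d [0.0008, -0.0004, -0.0004] rot [0.03, 0.09, -0.02] at [0.4633, 0.2614, 0.1556] t 19.9 F [-0.3, 1.1, -4.4] w 0.189 g 79.0
the job is handed in; nothing more can be done
None
```

I've handed the job in at 19.9 s: the garlic and onion are in the pot, and the arm is still holding the lid level and centred above it with a gap of about 15 mm and its tabs over the handles; I took no last picture of the bottle, mill and bowl, but the lid passed more than 50 mm above them.

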